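Read the three-dot tile with the talking pen

TASK

Swing the latch lever of the wooden counting case clear of its lid and open the lid until it stands upright or leans further back, then lift the talking pen out of its charging stand and, holding it upright, bring its sprung tip down inside the reading ring of the three-dot tile in the case. Press lightly, so that the tip is pushed only part of the way in, touch neither of the other two tiles with the pen and leave the other things on the counter where they are. Finish while still holding the pen like that on the ring: do not let go or lift it away.

Things in the scene. Friction and masses are not known exactly. Their poses are not given: they have to be found in the camera images.
- case: Fixed shallow wooden case, 124 x 240 mm, 46 mm high (walls and floor 6 mm), under a flat hinged lid; origin at the centre of its underside. Its x axis points from the latch (robot's side) to the hinges (far side), y to the left along its length, z up. A latch block 46 mm wide before the middle of its front wall reaches 102 mm to the front of the origin and is 54 mm high.
- latch (a joint): Angle (rad) of the latch lever, a flat dark wooden bar 76 x 14 x 8 mm on an upright pin. Near 0 it points front to back, its tongue 14 mm over the lid's front edge, and the lid cannot rise; it grows counter-clockwise seen from above (the knob, on the robot's end, moves to the robot's right) to a stop at 1.65. Lid free above 1.2; fully across is 1.57. Takes 1 N at the knob, stays where left.
- latch_knob (a point): Centre of the wooden ball knob, 20 mm across, on top of the latch lever, 32 mm from the pin and 15 mm above the bar's upper face (78 mm above the counter).
- latch_pivot (a point): On the latch lever's upright pin, at the underside of the bar (55 mm above the counter, 82 mm to the front of the case's origin).
- lid (a joint): Angle (rad) of the lid (124 x 240 x 8 mm, 0.2 kg) about its far lower edge: 0 shut, 1.57 upright, stop at 1.9. A friction hinge holds it at any angle; it takes about 4 N at its knob.
- lid_knob (a point): Centre of the wooden ball knob, 28 mm across, on the lid's middle line, 26 mm above the lid's upper face and 82 mm from the hinge line (shut: 80 mm above the counter, 20 mm to the front of the case's origin). It turns with the lid.
- lid_hinge (a point): Middle of the lid's hinge line, which runs along the case's y axis, 62 mm behind the case's origin and 46 mm above the counter.
- tile_three: Light wooden tile 90 x 70 x 10 mm fixed in the case, with three dark round dots 15 mm across on its far half. Three tiles lie side by side along the case, in any order; their upper faces are 16 mm above the counter, 30 mm below the case's rim. Origin at the centre of the underside; axes as the case.
- ring_three (a point): Centre of the reading ring on the three-dot tile's upper face: a dark ring 22 mm across outside, 17 mm inside, with a dot at its centre, 20 mm to the front of the tile's centre. All three tiles have such a ring.
- tile_one: The tile with one dot, otherwise as the three-dot tile.
- tile_two: The tile with two dots, otherwise as the three-dot tile.
- pen: Loose talking pen, about 75 g, standing tip down in its stand: white round barrel 24 mm across from 32 to 148 mm above its origin (top end at 150 mm), below it a grey nose, 16 tapering to 11 mm, down to 12 mm, then the steel tip. Origin at the point of the undepressed tip, z along the pen to its top end.
- pen_tip (a joint): How far (m) the sprung steel tip, 7 mm across, is pushed into the pen: 0 out, 0.008 fully in. The spring gives 0.5 N at the start and 2.5 N fully in.
- pen_point (a point): The point of the pen's tip; it moves with the tip.
- dock: Fixed white charging stand: a block 76 mm square and 42 mm high, on it a collar 62 mm square up to 72 mm. The pen stands upright in its middle, the barrel in a round hole about 1 mm wider all round and 30 mm deep, its tip 10 mm above the counter; 88 mm of the pen show and it lifts out straight up. Origin at the centre of the underside.
- mug: Bystander: speckled white enamel mug, 82 mm across, 78 mm high; origin under its centre, handle towards its y axis.
- sorter: Bystander: teal plastic shape sorter, a box 134 mm square and 117 mm high with shaped holes in its top; origin under its centre.
- stacker: Bystander: wooden ring stacker, 90 mm across, 150 mm high; origin under its centre.
- bowl: Bystander: wooden bowl of counters, 120 mm across, 40 mm high; origin under its centre.
- bricks: Bystander: three wooden bricks as one pile, 30 x 122 mm, 60 mm high; origin under its centre.
- marble1_center (a point): Bystander: centre of a green glass marble, 44 mm across, in a low wooden tray.
- marble2_center (a point): Bystander: centre of the other marble in the tray.
There are look-alikes about, which are no part of the job. What is shaped like the dock but red or turquoise is not meant.

How it is judged:
On the way, in this order (a step that is already met when the one before it is completed fails the run):
1. the latch lever is swung clear of the lid (value of joint latch above 1.2 rad and value of joint lid below 0.15 rad), for 0.1 s.
2. the lid stands open, upright or further back (value of joint lid above 1.45 rad), for 0.2 s.
3. the pen is lifted clear of its stand in the gripper (height (world z) of pen_point above 0.075 m and contact force between pen and the fingers above 1 N and contact force between pen and dock below 0.05 N), for 0.2 s.
At the end, for the whole second after the job is handed in: Pen still gripped, at rest, within 0.15 rad of upright, its tip on the three-dot tile within 8.5 mm of the ring's centre, pushed in 1 to 7.5 of its 8 mm, with 0.3 to 6 N, the pen touching neither case nor stand; lid open over 1.45 rad, latch over 1.2 rad (horizontal distance between pen_point and ring_three below 0.0085 m and value of joint pen_tip between 0.001 and 0.0075 m and contact force between pen and tile_three between 0.3 and 6 N and angle between pen's own z axis and vertical below 0.15 rad and linear speed of pen below 0.02 m/s and contact force between pen and the fingers above 1 N and contact force between pen and case below 0.05 N and contact force between pen and dock below 0.05 N and height (world z) of pen below 0.05 m and value of joint lid above 1.45 rad and value of joint latch above 1.2 rad); the arm keeps its last pose, push and grip.
It fails at once if the pen presses on the three-dot tile with more than 15 N (contact force between pen and tile_three above 15 N).
It fails at once if the pen touches one of the other two tiles (contact force between pen and tile_one above 0.2 N or contact force between pen and tile_two above 0.2 N).
It fails at once if a bystander is moved by more than 25 mm (distance of any of mug, sorter, stacker, bowl, bricks, marble1_center, marble2_center from where it was at the start of the episode above 0.025 m).
It also fails if it takes over 70 s, if anything falls off the work surface, if the arm or the gripper's body presses on something with over 40 N, if the wrist force passes 120 N, or if a joint passes its speed limit or range.

ROBOT

A 7-joint arm with a two-finger parallel gripper is mounted at the origin on the work surface. World frame = base frame: x ahead of the robot, y to its left, z up, the work surface at z = 0. Lengths are in m, angles in rad, forces in N, time in s.
With the tool pointing down it reaches from about 0.4 to 0.875 m from the base axis. Payload 19.3 kg.
Tool frame: the origin (TCP) lies at the very end of the fingers, on their centre line; the grasp point (between the pads) lies 19 mm behind it; z points along the fingers, y is the direction in which the jaws open and shut (so a half turn about z gives the same grasp; the last joint's range is limited). The gripper opens to 85 mm and grips with 20 to 120 N. Pads are 22 mm wide; open, the fingers measure 114 mm over their backs; the gripper's body (76 mm by 85 mm) begins 54 mm behind the grasp point. The pads swing forward as they close: fully open they stand 13 mm farther back than shut.
Start: joints at [1.095, 0.521, -0.036, 1.599, 0.021, 1.021, -0.113], TCP at [0.247, -0.574, 0.231] pointing down, gripper open.
Joint ranges: [-2.91, 2.91], [-0.3, 2.13], [-1.5, 1.42], [0.17, 2.43], [-1.26, 4.41], [0.16, 1.93], [-2.52, 2.52]. Speed limits (rad/s): [1.89, 1.89, 2.39, 2.39, 3.01, 3.01, 3.01].

INTERFACE

Orientations are given as [roll, pitch, yaw] about the fixed x, y, z axes, in that order (R = Rz(yaw) Ry(pitch) Rx(roll)).
In Python, from workcell import telemetry, imaging, ticket gives the robot as it stands.
- The arm moves only by the tool carry_out, never from a script. Its argument "series" is a list of rows, each a list of 7 numbers: the shift along the tool's x, y, z in m, then the turn, a rotation vector about the tool's x, y, z in rad, then the closure in counts, from 0 (fully open) to 255 (shut). In form: [[tx, ty, tz, ax, ay, az, jaw], ...]. A call has 1 to 10 rows; each row is the pose to reach, as a shift and turn from the pose commanded when the call began, along the tool's axes at that moment; what a row does not reach only later rows make up. A row lasts 1/8 s, in which the tool goes at most 62.5 mm and 10.7 degrees, less where a joint would pass 70% of its speed; a pose out of reach is approached as far as the arm can. A call with a gripper value outside its range is refused whole. The fingers move at their own pace and stop on an object; "force" is the grip in N (left out, the last holds). Time passes only in rows, so rows that repeat a pose let the fingers close. It gives the time, the measured TCP pose, the force and the opening at its end, in the units of the state.
- telemetry.observe(): the state, without advancing time (a new reading comes with each control period).
- imaging.grab_frame(name): name is "scene" or "top"; returns (picture, depth): 384x512x3 uint8, blue, green, red; 384x512 float32, m along the optical axis (not along the pixel's ray), 0 where there is no reading.
- imaging.camera_info(name): a dict with "mtx" (3x3 intrinsics, pixels), "extrinsics" (4x4, takes a point from camera to world coordinates). Camera axes: x right, y down, z forward; pixel columns grow to the right and rows downward; lengths in m; the calibration is good to about 2 mm. A picture is of the moment at which its call begins. camera_info takes no time and is no camera call.
- ticket.job_done(): hands the job in, once; it reports no verdict.
The state is a dict: "clock": time; "qpos": joint angles; "qd": joint speeds; "joint_efforts": joint torques, N m; "position": TCP position; "tool_rot": TCP orientation; "force": force on the tool from outside, world axes, zero at the start; "moment": the same for the moment, N m; "grip_width": finger opening in m.
Only numpy, scipy, OpenCV 4.12 (cv2) and the standard library are available. Lean on these libraries where they do the work, as an engineer would, in place of code of your own. Each camera call takes 0.05 s, during which the arm holds its last target.

## Working session

There is one attempt and no reset: what is moved stays moved. The work goes in short steps, Python scripts to look and compute and a tool call to move; the robot and the scene stay as the last step left them, time stands still between calls to the robot, and variables do not carry over. Pictures are saved under pics/ and viewed, and the job is handed in when it is done.

Besides the shell and the picture viewer there is one more tool, called after "Request:" as name(argument=value, ...), one argument or row to a line, values as JSON. carry_out: Moves the arm, as the interface text tells. Its arguments: {"type":"object","properties":{"series":{"type":"array"},"force":{"type":"number"}},"required":["series"]}

```bash
mkdir -p pics; ls; python3 - <<'E'
from workcell import telemetry, imaging
import cv2
s=telemetry.observe(); print(s)
import numpy as np
for n in ("scene","top"):
    p,d=imaging.grab_frame(n); cv2.imwrite(f"pics/{n}0.png",p); np.savez(f"pics/{n}0.npz",p=p,d=d)
    print(n,imaging.camera_info(n))
E
```

```text
pics
{'clock': 0.0, 'qpos': array([ 1.09479712,  0.52200642, -0.03633341,  1.60000059,  0.02116347,
        1.02108449, -0.11282318]), 'qd': array([0.00107346, 0.00105784, 0.00136146, 0.0008951 , 0.00012821,
       0.00081464, 0.00028279]), 'joint_efforts': array([-1.42959470e-03, -9.27121139e+01,  1.97915956e+00, -3.69925654e+01,
        1.78876030e-02,  8.33660684e-03,  6.34921867e-05]), 'position': array([ 0.2465687 , -0.57394567,  0.23073303]), 'tool_rot': array([-3.14047787e+00,  4.50813515e-05,  4.05752052e-01]), 'force': array([-0.28851207, -0.73784307,  0.38280593]), 'moment': array([0.00534412, 0.01123601, 0.07473165]), 'grip_width': 0.08521772062134732}
scene {'mtx': array([[383.01418438,   0.        , 256.4724384 ],
       [  0.        , 383.01418438, 197.87835131],
       [  0.        ,   0.        ,   1.        ]]), 'extrinsics': array([[ 0.80134132,  0.32395033, -0.50289986,  1.24895214],
       [ 0.5977566 , -0.46625798,  0.65214304, -0.92836188],
       [-0.02321912, -0.82320087, -0.56727524,  0.88345728],
       [ 0.        ,  0.        ,  0.        ,  1.        ]])}
top {'mtx': array([[492.07655906,   0.        , 255.54426081],
       [  0.        , 492.07655906, 192.45745441],
       [  0.        ,   0.        ,   1.        ]]), 'extrinsics': array([[ 0.02689761, -0.98422306,  0.17487563,  0.27773261],
       [-0.99939233, -0.03035607, -0.01713147,  0.02023294],
       [ 0.02216972, -0.17430857, -0.98444148,  1.52109921],
       [ 0.        ,  0.        ,  0.        ,  1.        ]])}
```

View pics/scene0.png

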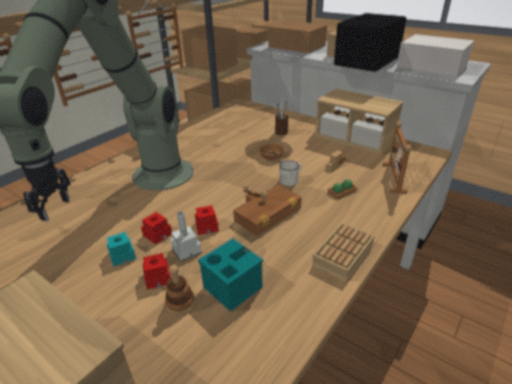

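View pics/top0.png

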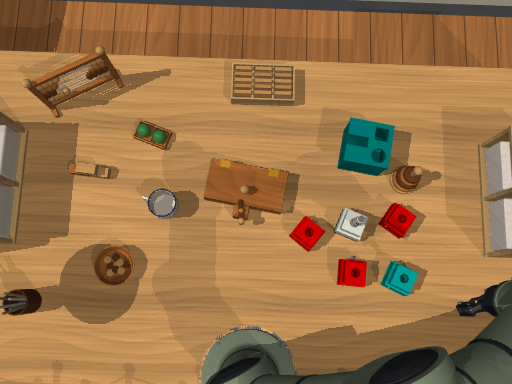

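The scene picture shows the white dock at about (185,242) and the case at (268,210). In the top picture the dock is at (350,223), the case at (247,186), the latch knob near (240,205) and the lid knob at (246,189). Next I'll measure them.

```bash
cat > h.py <<'E'
import numpy as np, cv2
from workcell import telemetry, imaging
def ray(n,u,v):
    c=imaging.camera_info(n);K=c["mtx"];T=c["extrinsics"]
    d=T[:3,:3]@np.array([(u-K[0,2])/K[0,0],(v-K[1,2])/K[1,1],1.]); return T[:3,3],d
def onz(n,u,v,z):
    o,d=ray(n,u,v); return o+d*(z-o[2])/d[2]
def cloud(n,d):
    c=imaging.camera_info(n);K=c["mtx"];T=c["extrinsics"]
    v,u=np.mgrid[:d.shape[0],:d.shape[1]]
    P=np.stack([(u-K[0,2])/K[0,0]*d,(v-K[1,2])/K[1,1]*d,d],-1)
    return P@T[:3,:3].T+T[:3,3]
def proj(n,p):
    c=imaging.camera_info(n);K=c["mtx"];T=c["extrinsics"]
    q=T[:3,:3].T@(np.array(p)-T[:3,3]); q=K@q; return q[:2]/q[2]
def tri(a,b):
    A=[];B=[]
    for n,u,v in (a,b):
        o,d=ray(n,u,v);d=d/np.linalg.norm(d);M=np.eye(3)-np.outer(d,d);A.append(M);B.append(M@o)
    p=np.linalg.solve(sum(A),sum(B)); 
    return p,[np.linalg.norm(M@p-b) for M,b in zip(A,B)]
def grab(tag):
    for n in ("scene","top"):
        p,d=imaging.grab_frame(n); cv2.imwrite(f"pics/{n}{tag}.png",p); np.savez(f"pics/{n}{tag}.npz",p=p,d=d)
def load(n,tag):
    f=np.load(f"pics/{n}{tag}.npz"); return f["p"],f["d"]
def crop(n,tag,x0,y0,x1,y1,s,out):
    p,_=load(n,tag); cv2.imwrite(out,cv2.resize(p[y0:y1,x0:x1],None,fx=s,fy=s,interpolation=cv2.INTER_CUBIC))
E
python3 - <<'E'
from h import *
crop("top","0",190,140,440,300,3,"pics/c1.png")
crop("scene","0",90,160,320,320,3,"pics/c2.png")
p,d=load("top","0"); P=cloud("top",d)
for u,v in [(100,330),(350,215),(246,189),(240,205),(225,180),(270,200),(240,225)]: print(u,v,P[v,u].round(4))
E
```

```text
100 330 [ 0.1183  0.4458 -0.0039]
350 215 [ 0.4758 -0.2886  0.0706]
246 189 [0.541  0.0238 0.0923]
240 205 [0.4975 0.0404 0.0608]
225 180 [0.5749 0.0887 0.0492]
270 200 [ 0.5163 -0.0495  0.0557]
240 225 [ 0.4441  0.0392 -0.0013]
```

View pics/c1.png

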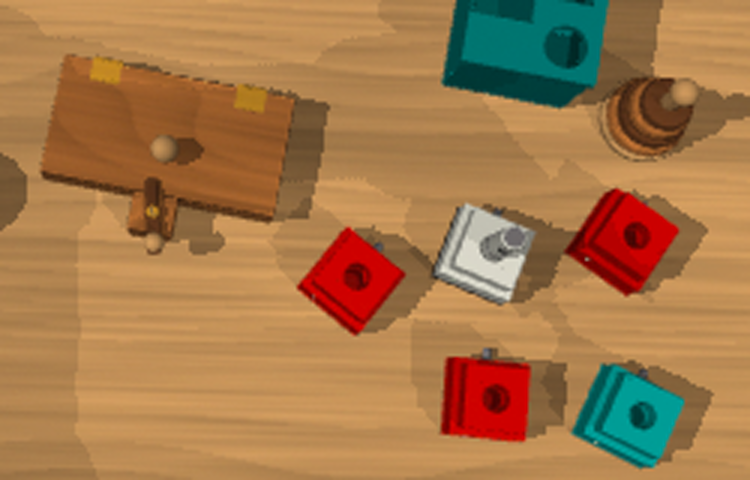

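View pics/c2.png

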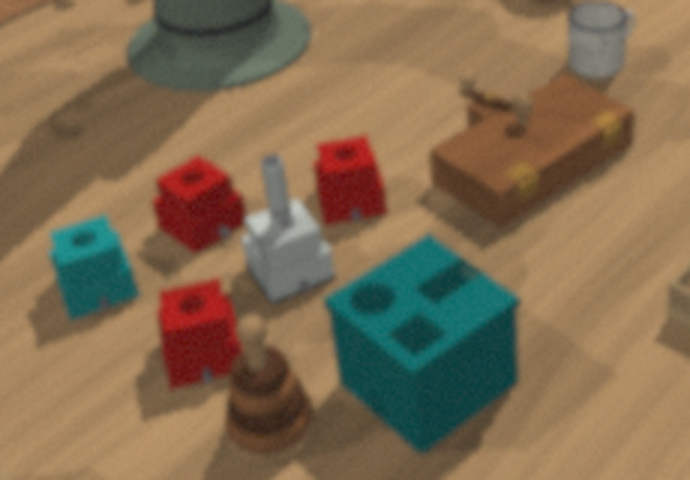

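```bash
python3 - <<'E'
from h import *
def f(c,x0=190,y0=140,s=3): return (c[0]+.5)/s-.5+x0,(c[1]+.5)/s-.5+y0
p,d=load("top","0"); P=cloud("top",d)
hsv=cv2.cvtColor(p,cv2.COLOR_BGR2HSV)
L=[onz("top",*f(c),.054)[:2] for c in [(67,55),(296,97),(273,218),(42,175)]]
L=np.array(L);print(L.round(4), np.linalg.norm(L-np.roll(L,-1,0),axis=1).round(4))
for n in ("top","scene"):
    p,d=load(n,"0");P=cloud(n,d);hsv=cv2.cvtColor(p,cv2.COLOR_BGR2HSV)
    # lid points: height .046-.062 in region
    m=(P[...,2]>.046)&(P[...,2]<.062)&(P[...,0]>.44)&(P[...,0]<.68)&(P[...,1]>-.12)&(P[...,1]<.17)
    m=cv2.morphologyEx(m.astype(np.uint8),cv2.MORPH_OPEN,np.ones((5,5)))
    q=P[m>0];print(n,len(q),q[:,2].mean())
    r=cv2.minAreaRect(q[:,:2].astype(np.float32));print(r)
# knobs: lid, latch
print("lidknob",onz("top",*f((163,148)),.080)," latchknob",onz("top",*f((154,243)),.078),"pin",onz("top",*f((152,211)),.064))
g=lambda c:("scene",)+f(c,90,160)
print("lidknob tri",tri(("top",*f((163,148))),g((522,110))))
print("latchknob tri",tri(("top",*f((154,243))),g((468,88))))
print("pen top tri",tri(("top",*f((516,239))),g((271,158))))
print("pen top z.16",onz("top",*f((516,239)),.16))
D=np.array([onz("top",*f(c),.072)[:2] for c in [(466,207),(532,231),(508,299),(440,273)]]);print(D,D.mean(0), np.linalg.norm(D-np.roll(D,-1,0),axis=1))
E
```

```text
[[ 0.6413  0.1308]
 [ 0.6049 -0.1038]
 [ 0.4799 -0.0825]
 [ 0.5166  0.1506]] [0.2374 0.1268 0.236  0.1263]
top 2895 0.05371218325012414
((0.5459921956062317, 0.028051242232322693), (0.23958919942378998, 0.15921203792095184), 80.43086242675781)
scene 1316 0.0552363027914054
((0.5556192994117737, 0.02613256126642227), (0.2426668256521225, 0.16054458916187286), 80.08096313476562)
lidknob [0.54311815 0.02979576 0.08      ]  latchknob [0.44836295 0.03570283 0.078     ] pin [0.48197471 0.03886926 0.064     ]
lidknob tri (array([0.54468636, 0.02973874, 0.07074278]), [np.float64(0.0001789632174856699), np.float64(0.00017896321748572035)])
latchknob tri (array([0.45095634, 0.03677745, 0.06461646]), [np.float64(0.0013683914396322898), np.float64(0.0013683914396322911)])
pen top tri (array([ 0.45369335, -0.30100549,  0.15910118]), [np.float64(0.0018361551762414645), np.float64(0.0018361551762413567)])
pen top z.16 [ 0.452374   -0.30218929  0.16      ]
[[ 0.49424775 -0.27338198]
 [ 0.47213877 -0.33909258]
 [ 0.40393037 -0.31447063]
 [ 0.42764732 -0.24729143]] [ 0.44949105 -0.29355915] [0.0693303  0.07251638 0.07124282 0.07152855]
```

```bash
cat >> h.py <<'E'
from scipy.spatial.transform import Rotation as Ro
def rel(pos,rpy,s=None):
    s=s or telemetry.observe(); R0=Ro.from_euler("xyz",s["tool_rot"]); R1=Ro.from_euler("xyz",rpy)
    return np.r_[R0.inv().apply(np.array(pos)-s["position"]),(R0.inv()*R1).as_rotvec()].round(4)
E
python3 - <<'E'
from h import *
# pen top
for n in ("top","scene"):
    p,d=load(n,"0");P=cloud(n,d)
    m=(P[...,2]>.152)&(P[...,2]<.17)&(np.hypot(P[...,0]-.452,P[...,1]+.30)<.03)
    v,u=np.nonzero(m);print(n,m.sum(),P[m].mean(0),u.mean(),v.mean(),onz(n,u.mean(),v.mean(),.16))
    for c,nm,r in(((.543,.029),"lidk",.03),((.449,.036),"latk",.018)):
        m=(P[...,2]>.066 )&(P[...,2]<.1)&(np.hypot(P[...,0]-c[0],P[...,1]-c[1])<r)
        v,u=np.nonzero(m);print(n,nm,m.sum(),P[m].mean(0),P[m][:,2].max(),u.mean(),v.mean())
print(rel([.449,.037,.25],[np.pi,0,.5]),rel([.449,.037,.15],[np.pi,0,.5]))
E
```

```text
top 57 [ 0.45387075 -0.29932555  0.15839234] 360.50877192982455 218.8421052631579 [ 0.45366053 -0.29895107  0.16      ]
top lidk 67 [0.54135281 0.0290724  0.08872746] 0.09631882101848843 244.22388059701493 189.0597014925373
top latk 38 [0.44919133 0.03630469 0.08355509] 0.09061022002475427 240.78947368421052 220.1578947368421
scene 38 [ 0.45976556 -0.30375852  0.15819877] 180.1578947368421 213.68421052631578 [ 0.46174092 -0.30533083  0.16      ]
scene lidk 48 [0.54920172 0.02292371 0.08482528] 0.0971096255617937 263.5833333333333 194.4375
scene latk 26 [0.45611107 0.03230427 0.07969404] 0.09006298012820724 245.5 186.73076923076923
[ 0.4272 -0.4815 -0.0187 -0.001   0.     -0.0942] [ 0.4272 -0.4814  0.0813 -0.001   0.     -0.0942]
```

Request:
carry_out(
  series=[
    [0.1, -0.12, -0.05, 0, 0, 0, 100],
    [0.427, -0.4815, -0.0187, 0, 0, -0.1, 150],
    [0.427, -0.4815, -0.0187, 0, 0, -0.1, 150],
    [0.427, -0.4815, -0.0187, 0, 0, -0.1, 150],
    [0.427, -0.4815, -0.0187, 0, 0, -0.1, 150],
    [0.427, -0.4815, -0.0187, 0, 0, -0.1, 150],
    [0.427, -0.4815, -0.0187, 0, 0, -0.1, 150],
    [0.427, -0.4815, -0.0187, 0, 0, -0.1, 150],
    [0.427, -0.4815, -0.0187, 0, 0, -0.1, 150],
    [0.427, -0.4815, -0.0187, 0, 0, -0.1, 150],
  ],
  force=20,
)

```text
clock: 1.35
position: [0.4424, 0.0182, 0.2501]
tool_rot: [3.141, -0.0, 0.505]
force: [1.5, -1.4, 0.3]
grip_width: 0.0347
```

```bash
python3 - <<'E'
from h import *
for z in (.13,.064): print(rel([.4495,.036,z],[np.pi,0,.35]))
E
```

```text
[ 0.0148 -0.0122  0.1201  0.0002 -0.0003  0.1554]
[ 0.0148 -0.0122  0.1861  0.0002 -0.0003  0.1554]
```

Request:
carry_out(
  series=[
    [0.015, -0.012, 0.06, 0, 0, 0.155, 150],
    [0.015, -0.012, 0.11, 0, 0, 0.155, 150],
    [0.015, -0.012, 0.11, 0, 0, 0.155, 150],
    [0.015, -0.012, 0.11, 0, 0, 0.155, 150],
  ],
)

```text
clock: 1.85
position: [0.4501, 0.0339, 0.1415]
tool_rot: [3.141, -0.001, 0.351]
force: [-0.4, 0.4, 0.3]
grip_width: 0.0351
```

```bash
python3 - <<'E'
from h import *
grab("1"); crop("top","1",200,150,290,250,6,"pics/c3.png"); crop("scene","1",200,140,320,250,5,"pics/c4.png")
print(telemetry.observe()["position"])
for z in (.064,): print(rel([.4495,.036,z],[np.pi,0,.35]))
E
```

```text
[0.4504797  0.03378705 0.14192915]
[-0.0004 -0.0025  0.0779  0.0009 -0.0028  0.0001]
```

View pics/c4.png

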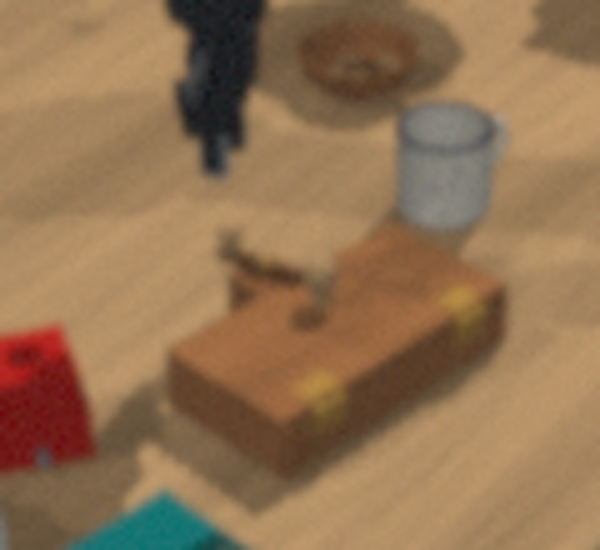

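View pics/c3.png

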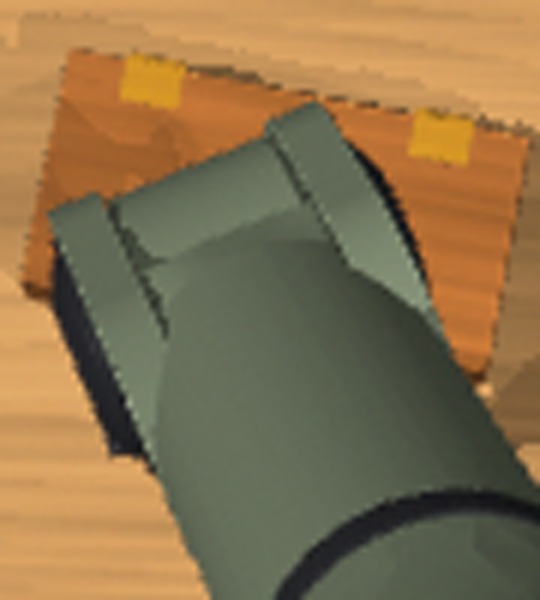

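```bash
python3 - <<'E'
from h import *
s=telemetry.observe(); s=dict(s); s["position"]=np.array([.4495,.036,.064]); s["tool_rot"]=np.array([np.pi,0,.35])
pin=np.array([.481,.038])
for i,th in enumerate(np.linspace(.26,1.75,10)[1:]):
    a=np.deg2rad(170.5)+th; k=pin+.032*np.array([np.cos(a),np.sin(a)])
    print(round(th,2),k.round(4),rel([*k,.064],[np.pi,0,.35+.11*(i+1)],s))
E
```

```text
0.43 [0.4501 0.0298] [-0.0016  0.006   0.      0.      0.     -0.11  ]
0.59 [0.4519 0.0248] [-0.0016  0.0113  0.     -0.      0.     -0.22  ]
0.76 [0.4544 0.0202] [-0.0008  0.0166  0.      0.      0.     -0.33  ]
0.92 [0.4577 0.016 ] [ 0.0009  0.0216  0.     -0.      0.     -0.44  ]
1.09 [0.4617 0.0125] [ 0.0034  0.0262  0.      0.      0.     -0.55  ]
1.25 [0.4661 0.0097] [ 0.0066  0.0304  0.     -0.      0.     -0.66  ]
1.42 [0.471  0.0076] [ 0.0105  0.0341  0.     -0.      0.     -0.77  ]
1.58 [0.4761 0.0064] [ 0.0149  0.037   0.      0.      0.     -0.88  ]
1.75 [0.4814 0.006 ] [ 0.0197  0.0391  0.     -0.      0.     -0.99  ]
```

Request:
carry_out(
  series=[
    [0, -0.002, 0.04, 0, 0, 0, 150],
    [0, -0.002, 0.078, 0, 0, 0, 150],
    [0, -0.002, 0.078, 0, 0, 0, 150],
  ],
)

```text
clock: 2.33
position: [0.4483, 0.0356, 0.0618]
tool_rot: [-3.141, 0.002, 0.351]
force: [-0.4, -0.2, 1.4]
grip_width: 0.0354
```

Request:
carry_out(
  series=[
    [-0.001, 0.006, 0, 0, 0, -0.11, 150],
    [-0.001, 0.011, 0, 0, 0, -0.22, 150],
    [0, 0.0165, 0, 0, 0, -0.33, 150],
    [0.0015, 0.0215, 0, 0, 0, -0.44, 150],
    [0.004, 0.026, 0, 0, 0, -0.55, 150],
    [0.007, 0.0305, 0, 0, 0, -0.66, 150],
    [0.011, 0.034, 0, 0, 0, -0.77, 150],
    [0.0155, 0.037, 0, 0, 0, -0.88, 150],
    [0.02, 0.039, 0, 0, 0, -0.98, 150],
    [0.02, 0.039, 0, 0, 0, -0.98, 150],
  ],
)

```text
clock: 3.58
position: [0.4821, 0.0054, 0.0641]
tool_rot: [3.139, 0.0, 1.329]
force: [-0.9, -0.7, -0.2]
grip_width: 0.0355
```

```bash
python3 - <<'E'
from h import *
grab("2"); crop("scene","2",200,140,320,250,5,"pics/c5.png");crop("top","2",200,150,290,250,6,"pics/c5t.png")
print(telemetry.observe()["position"],telemetry.observe()["force"])
E
```

```text
[0.48159518 0.00575988 0.06342048] [-0.070412   -0.83821781  0.84084847]
```

View pics/c5.png

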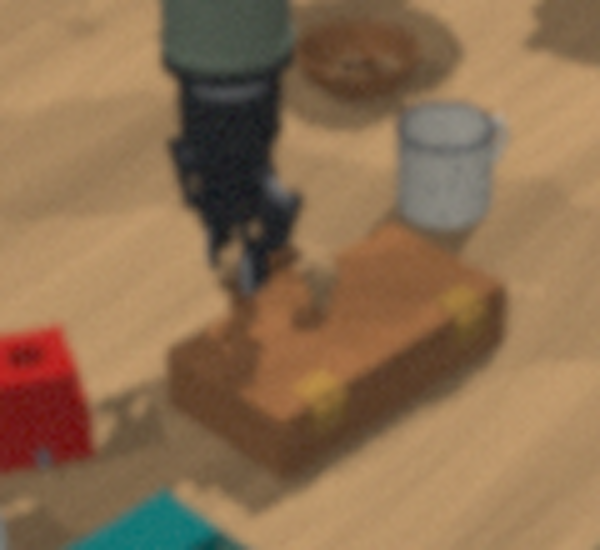

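```bash
python3 - <<'E'
from h import *
print(rel([.53,.028,.16],[np.pi,0,-.166]))
E
```

```text
[ 0.0332  0.0418 -0.0965  0.0017 -0.0015  1.4936]
```

Request:
carry_out(
  series=[
    [0, 0, -0.04, 0, 0, 0, 150],
    [0, 0, -0.0965, 0, 0, 0, 100],
    [0.033, 0.042, -0.0965, 0, 0, 0.19, 60],
    [0.033, 0.042, -0.0965, 0, 0, 0.37, 60],
    [0.033, 0.042, -0.0965, 0, 0, 0.55, 60],
    [0.033, 0.042, -0.0965, 0, 0, 0.74, 60],
    [0.033, 0.042, -0.0965, 0, 0, 0.93, 60],
    [0.033, 0.042, -0.0965, 0, 0, 1.12, 60],
    [0.033, 0.042, -0.0965, 0, 0, 1.3, 60],
    [0.033, 0.042, -0.0965, 0, 0, 1.493, 60],
  ],
)

```text
clock: 4.92
position: [0.5296, 0.0285, 0.1594]
tool_rot: [-3.141, -0.001, -0.165]
force: [0.1, -0.2, 0.1]
grip_width: 0.0655
```

```bash
python3 - <<'E'
from h import *
grab("3"); crop("scene","3",200,140,320,250,5,"pics/c6.png")
print(telemetry.observe()["position"],telemetry.observe()["tool_rot"])
print(rel([.543,.028,.072],[np.pi,0,-.166]))
E
```

```text
[0.52963452 0.0286003  0.15937797] [-3.14140726e+00 -1.00987525e-03 -1.60733674e-01]
[ 0.0132 -0.0015  0.0874 -0.0002 -0.001   0.0053]
```

View pics/c6.png

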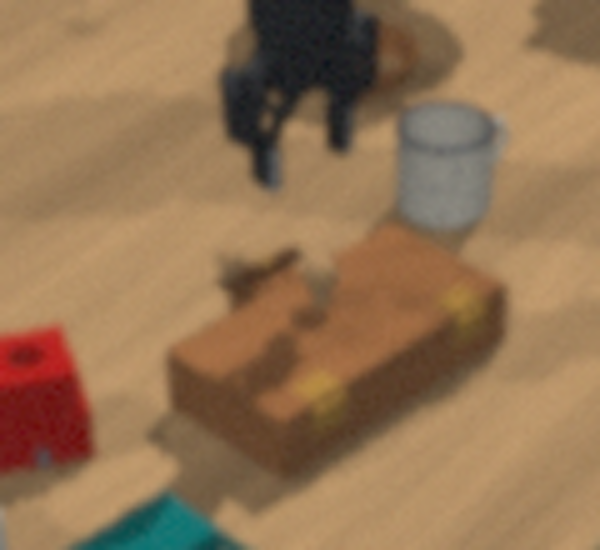

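View pics/top3.png

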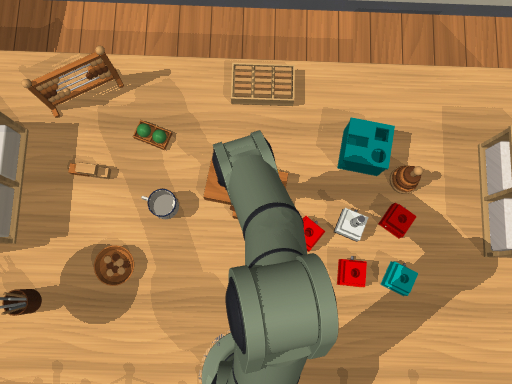

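```bash
python3 - <<'E'
from h import *
f=lambda c:((c[0]+.5)/5-.5+200,(c[1]+.5)/5-.5+140)
for c,z in (((232,268),.078),((296,254),.063)):print(onz("scene",*f(c),z))
for th in (.26,1.1,1.3,1.5,1.65):
    a=np.deg2rad(170.5)+th;k=np.array([.481,.038])+.032*np.array([np.cos(a),np.sin(a)]);t=np.array([.481,.038])-.038*np.array([np.cos(a),np.sin(a)])
    g=lambda p:(((proj("scene",p)-[200,140]+.5)*5-.5).round())
    print(th,g([*k,.078]),g([*t,.063]))
E
```

```text
[ 4.83751653e-01 -2.95132938e-05  7.80000000e-02]
[0.4984181  0.06104887 0.063     ]
0.26 [225. 233.] [302. 274.]
1.1 [219. 252.] [307. 252.]
1.3 [222. 256.] [303. 247.]
1.5 [227. 260.] [298. 243.]
1.65 [231. 262.] [293. 240.]
```

Request:
carry_out(
  series=[
    [0.0135, -0.001, 0.03, 0, 0, 0, 60],
    [0.0135, -0.001, 0.07, 0, 0, 0, 60],
    [0.0135, -0.001, 0.094, 0, 0, 0, 60],
    [0.0135, -0.001, 0.094, 0, 0, 0, 60],
    [0.0135, -0.001, 0.094, 0, 0, 0, 255],
    [0.0135, -0.001, 0.094, 0, 0, 0, 255],
    [0.0135, -0.001, 0.094, 0, 0, 0, 255],
    [0.0135, -0.001, 0.094, 0, 0, 0, 255],
  ],
  force=30,
)

```text
clock: 6.02
position: [0.5437, 0.0269, 0.0658]
tool_rot: [-3.141, -0.002, -0.157]
force: [-1.6, -1.5, 10.0]
grip_width: 0.0265
```

```bash
python3 - <<'E'
from h import *
grab("4"); crop("scene","4",200,140,320,250,5,"pics/c7.png")
s=telemetry.observe();print(s["position"],s["tool_rot"],s["force"],s["grip_width"])
for i in range(1,11):
    t=.172*i;print(round(t,2),round(82-82*np.cos(t)+34*np.sin(t),1),round(-(34*np.cos(t)+82*np.sin(t)-34),1))
E
```

```text
[0.54366023 0.02689639 0.0657762 ] [-3.14150008e+00 -1.68737757e-03 -1.56623340e-01] [-1.69600693 -1.52844264  9.4696095 ] 0.02575856745784894
0.17 7.0 -13.5
0.34 16.3 -25.7
0.52 27.5 -36.0
0.69 40.2 -44.3
0.86 54.3 -50.3
1.03 69.1 -53.8
1.2 84.3 -54.7
1.38 99.5 -53.0
1.55 114.1 -48.8
1.72 127.8 -42.0
```

View pics/c7.png

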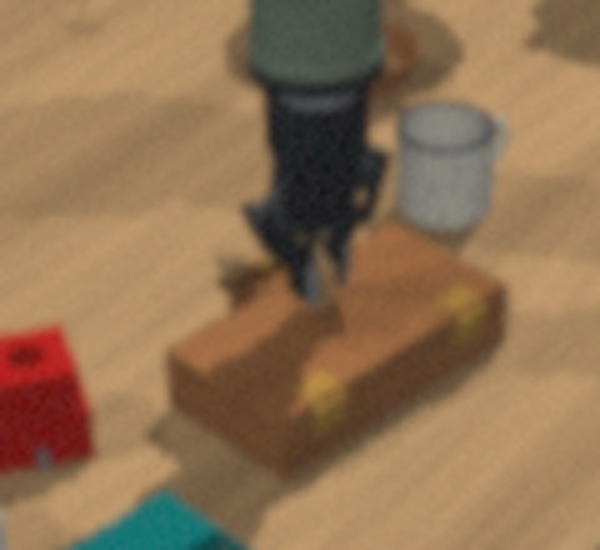

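Request:
carry_out(
  series=[
    [0, 0, 0, 0, 0, 0, 110],
    [0, 0, 0.003, 0, 0, 0, 110],
    [0, 0, 0.006, 0, 0, 0, 110],
    [0, 0, 0.006, 0, 0, 0, 110],
    [0, 0, 0.006, 0, 0, 0, 255],
    [0, 0, 0.006, 0, 0, 0, 255],
    [0, 0, 0.006, 0, 0, 0, 255],
    [0, 0, 0.006, 0, 0, 0, 255],
  ],
  force=30,
)

```text
clock: 7.12
position: [0.543, 0.027, 0.0586]
tool_rot: [3.142, 0.0, -0.157]
force: [-1.7, -0.7, 3.9]
grip_width: 0.0259
```

Request:
carry_out(
  series=[
    [0.007, 0, -0.0135, 0, 0, 0, 255],
    [0.016, 0, -0.0255, 0, 0, 0, 255],
    [0.0275, 0, -0.036, 0, 0, 0, 255],
    [0.04, 0, -0.0445, 0, 0, 0, 255],
  ],
  force=40,
)

```text
clock: 7.62
position: [0.5831, 0.0204, 0.1035]
tool_rot: [3.141, 0.0, -0.157]
force: [-1.4, -2.1, -9.1]
grip_width: 0.0256
```

```bash
python3 - <<'E'
from h import *
grab("5"); crop("scene","5",200,140,320,250,5,"pics/c8.png")
s=telemetry.observe();print(s["position"],s["tool_rot"],s["force"],s["grip_width"])
E
```

```text
[0.58420695 0.02028885 0.104035  ] [-3.14146452e+00 -1.83217794e-03 -1.57681895e-01] [-5.37741786 -3.54393804  7.08893058] 0.02578436715588485
```

View pics/c8.png

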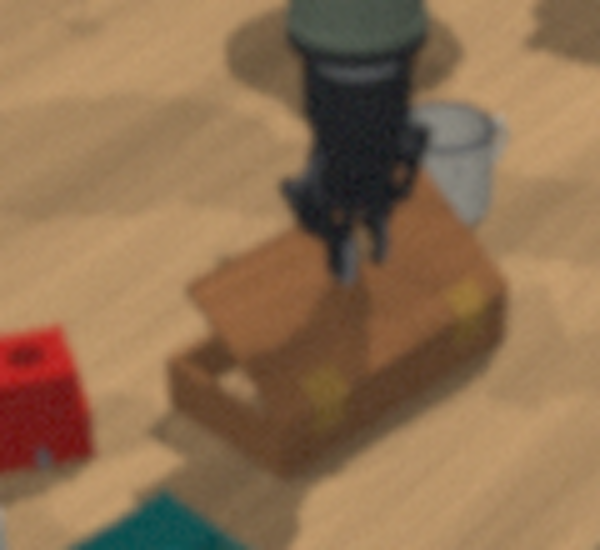

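Request:
carry_out(
  series=[
    [0.014, 0, -0.006, 0, 0, 0, 255],
    [0.029, 0, -0.0095, 0, 0, 0, 255],
    [0.044, 0, -0.0102, 0, 0, 0, 255],
    [0.0595, 0, -0.0085, 0, 0, 0, 255],
    [0.074, 0, -0.0043, 0, 0, 0, 255],
    [0.083, 0, -0.0003, 0, 0, 0, 255],
    [0.088, 0, 0.0025, 0, 0, 0, 255],
    [0.088, 0, 0.0025, 0, 0, 0, 255],
  ],
)

```text
clock: 8.72
position: [0.6694, 0.0074, 0.1001]
tool_rot: [-3.141, 0.0, -0.156]
force: [-0.1, -0.5, -1.4]
grip_width: -0.0003
```

```bash
python3 - <<'E'
from h import *
grab("6"); crop("scene","6",200,110,320,250,4,"pics/c9.png")
s=telemetry.observe();print(s["position"],s["tool_rot"],s["force"],s["grip_width"])
E
```

```text
[0.66922654 0.00738044 0.10051202] [-3.14143664e+00  1.94385536e-04 -1.56488512e-01] [ 0.59741144 -0.1965495   0.87323292] -0.00020421475148850308
```

View pics/c9.png

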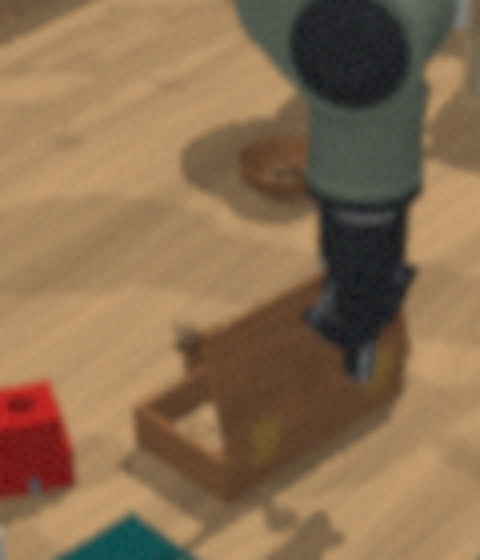

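Request:
carry_out(
  series=[
    [0, 0, -0.06, 0, 0, 0, 255],
    [0, 0, -0.12, 0, 0, 0, 255],
    [0, 0, -0.15, 0, 0, 0, 255],
    [-0.06, 0, -0.15, 0, 0, 0, 255],
    [-0.13, 0, -0.15, 0, 0, 0, 255],
    [-0.13, 0, -0.15, 0, 0, 0, 255],
    [-0.13, 0, -0.15, 0, 0, 0, 255],
  ],
)

```text
clock: 9.7
position: [0.5413, 0.0274, 0.2513]
tool_rot: [-3.141, -0.001, -0.157]
force: [0.3, 0.1, 0.2]
grip_width: 0.0005
```

```bash
python3 - <<'E'
from h import *
grab("7"); crop("scene","7",200,80,340,250,4,"pics/c10.png")
s=telemetry.observe();print(s["position"],s["tool_rot"],s["force"],s["grip_width"])
for z in (.2,.13):print(rel([.5607-.0247,.0238+.0041,z],[np.pi,0,-.166]))
p,d=load("scene","7");P=cloud("scene",d)
m=(np.abs(P[...,0]-.60)<.08)&(np.abs(P[...,1]-.02)<.16)&(P[...,2]>.13)&(P[...,2]<.2)
q=P[m]; c=np.deg2rad(-9.5); X=(q[:,0]-.5607)*np.cos(c)+(q[:,1]-.0238)*np.sin(c)
Y=-(q[:,0]-.5607)*np.sin(c)+(q[:,1]-.0238)*np.cos(c)
for z in np.arange(.1,.2,.01):
    k=(abs(q[:,2]-z)<.005); 
    if k.any(): print(z.round(2),k.sum(),np.percentile(X[k],[10,50,90]).round(3),np.percentile(Y[k],[10,90]).round(3))
E
```

```text
[0.5420942  0.02730078 0.25067308] [-3.14127361e+00 -7.57307466e-04 -1.57088482e-01] [0.50468405 0.98372704 0.16822036] -7.092696857950774e-05
[-0.0062  0.0004  0.0507 -0.0003 -0.0008  0.0089]
[-0.0062  0.0004  0.1207 -0.0003 -0.0008  0.0089]
0.13 72 [0.051 0.054 0.061] [-0.095  0.092]
0.14 171 [0.049 0.052 0.083] [-0.097  0.091]
0.15 154 [0.047 0.049 0.053] [-0.101  0.092]
0.16 147 [0.044 0.047 0.049] [-0.102  0.088]
0.17 111 [0.039 0.044 0.046] [-0.097  0.094]
```

View pics/c10.png

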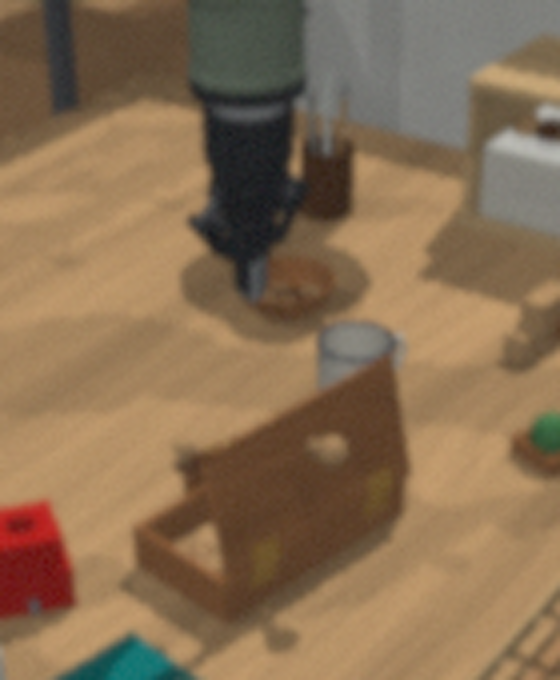

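Request:
carry_out(
  series=[
    [-0.006, 0, 0.06, 0, 0, 0, 255],
    [-0.006, 0, 0.12, 0, 0, 0, 255],
    [-0.006, 0, 0.12, 0, 0, 0, 255],
    [0.03, 0, 0.12, 0, 0, 0, 255],
    [0.042, 0, 0.12, 0, 0, 0, 255],
    [0.052, 0, 0.12, 0, 0, 0, 255],
    [0.061, 0, 0.12, 0, 0, 0, 255],
    [0.07, 0, 0.12, 0, 0, 0, 255],
    [0.078, 0, 0.12, 0, 0, 0, 255],
    [0.078, 0, 0.12, 0, 0, 0, 255],
  ],
)

```text
clock: 11.05
position: [0.6185, 0.0152, 0.1307]
tool_rot: [-3.141, -0.0, -0.157]
force: [-0.8, 0.5, -1.0]
grip_width: -0.0002
```

```bash
cat > lid.py <<'E'
from h import *
import sys
t=sys.argv[1]
grab(t); crop("scene",t,200,80,340,250,4,f"pics/s{t}.png")
s=telemetry.observe();print(s["position"],s["tool_rot"],s["force"],s["grip_width"])
p,d=load("scene",t);P=cloud("scene",d)
c=np.deg2rad(-9.5); X=(P[...,0]-.5607)*np.cos(c)+(P[...,1]-.0238)*np.sin(c)
Y=-(P[...,0]-.5607)*np.sin(c)+(P[...,1]-.0238)*np.cos(c)
m=(abs(X-.065)<.05)&(abs(Y)<.12)&(P[...,2]>.07)&(P[...,2]<.17)&(abs(Y)>.05)
a=np.polyfit(P[m][:,2],X[m],1);print("slope",a, "theta~",np.pi/2+np.arctan(a[0]))
for z in np.arange(.08,.17,.01):
    k=m&(abs(P[...,2]-z)<.005); 
    if k.any(): print(z.round(2),k.sum(),np.percentile(X[k],[10,50,90]).round(3))
E
python3 lid.py 8
```

```text
[0.61791092 0.01527415 0.1305353 ] [ 3.14158471e+00  1.64637893e-04 -1.56671504e-01] [-1.46237422  0.44731824 -0.12759088] 0.00033281570978916926
slope [0.04677352 0.07274463] theta~ 1.617535779261368
0.08 60 [0.074 0.077 0.079]
0.09 57 [0.075 0.077 0.079]
0.1 54 [0.075 0.077 0.08 ]
0.11 64 [0.076 0.078 0.08 ]
0.12 58 [0.076 0.078 0.08 ]
0.13 63 [0.076 0.079 0.081]
0.14 63 [0.078 0.08  0.082]
0.15 69 [0.077 0.08  0.082]
0.16 64 [0.078 0.081 0.082]
```

View pics/s8.png

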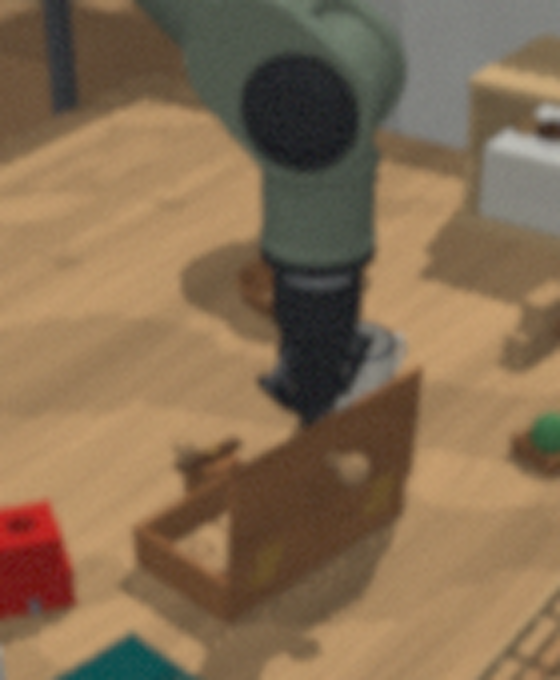

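Request:
carry_out(
  series=[
    [0.005, 0, 0, 0, 0, 0, 255],
    [0.009, 0, 0, 0, 0, 0, 255],
    [0.009, 0, 0, 0, 0, 0, 255],
    [-0.03, 0, 0, 0, 0, 0, 200],
    [-0.06, 0, -0.05, 0, 0, 0, 100],
    [-0.06, 0, -0.11, 0, 0, 0, 100],
    [-0.1, 0.06, -0.14, 0, 0, 0, 100],
    [-0.12, 0.12, -0.14, 0, 0, 0, 100],
    [-0.12, 0.15, -0.14, 0, 0, 0, 100],
    [-0.12, 0.15, -0.14, 0, 0, 0, 100],
  ],
)

```text
clock: 12.4
position: [0.4753, -0.1175, 0.271]
tool_rot: [3.14, -0.001, -0.162]
force: [1.2, 0.4, 0.1]
grip_width: 0.0518
```

```bash
python3 lid.py 9; python3 - <<'E'
from h import *
crop("top","9",200,140,300,220,7,"pics/c11.png");crop("top","9",325,195,375,245,12,"pics/c12.png")
E
```

```text
[ 0.47635222 -0.11419607  0.27075244] [-3.14140060e+00 -7.22065534e-04 -1.57403104e-01] [ 1.26135259  0.69832864 -0.36366479] 0.051700369283820394
slope [0.13753671 0.06838252] theta~ 1.7074755133960047
0.08 45 [0.077 0.079 0.081]
0.09 50 [0.079 0.081 0.083]
0.1 56 [0.08  0.082 0.084]
0.11 56 [0.081 0.084 0.086]
0.12 54 [0.083 0.085 0.087]
0.13 58 [0.084 0.086 0.088]
0.14 60 [0.086 0.088 0.09 ]
0.15 60 [0.087 0.09  0.092]
0.16 55 [0.089 0.091 0.093]
```

View pics/top9.png

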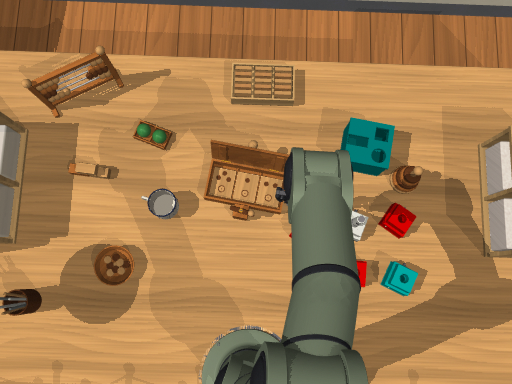

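View pics/c11.png

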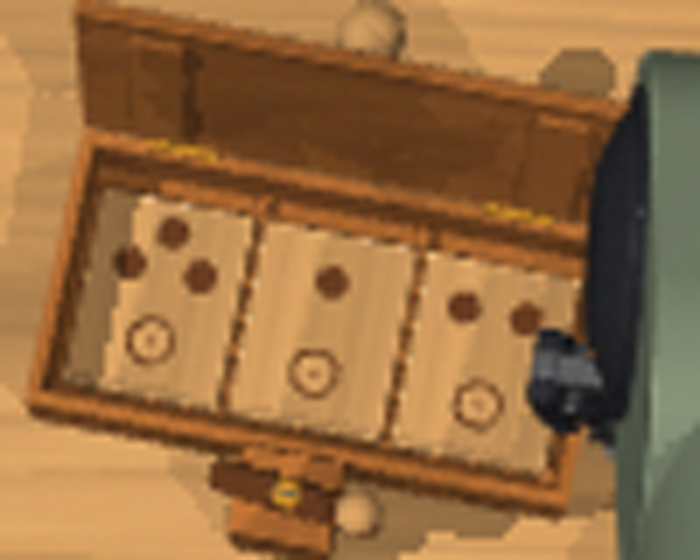

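View pics/c12.png

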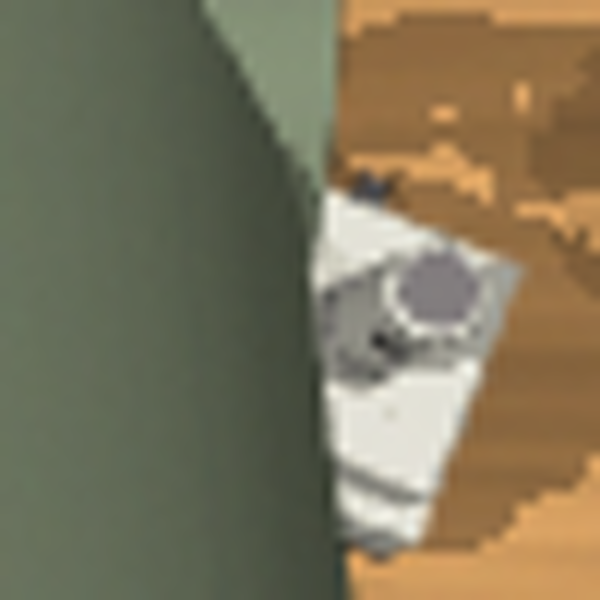

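```bash
python3 - <<'E'
from h import *
f=lambda c,s,x0,y0:((c[0]+.5)/s-.5+x0,(c[1]+.5)/s-.5+y0)
R=[onz("top",*f(c,7,200,140),.016) for c in((150,340),(313,373),(478,404))]
print(np.array(R).round(4),np.linalg.norm(R[0]-R[1]),np.linalg.norm(R[1]-R[2]))
d=(R[0]-R[2]);print("y axis angle",np.degrees(np.arctan2(d[1],d[0])))
y=d/np.linalg.norm(d);x=np.array([y[1],-y[0]]);c=.5*(R[0]+R[2])[:2]
print("case centre from rings",c+.02*x, "ring from case est",)
# rim corners z=.046 outer
C=[onz("top",*f(c,7,200,140),.046)[:2] for c in((90,133),(30,412),(562,512))]
print(np.array(C).round(4), np.linalg.norm(C[0]-C[1]),np.linalg.norm(C[1]-C[2]), "centre",(C[0]+C[2])/2)
print("pen top",onz("top",*f((437,288),12,325,195),.16), "pin",onz("top",*f((288,492),7,200,140),.063),"knob",onz("top",*f((357,512),7,200,140),.078))
q=f((437,288),12,325,195)
# scene pen top
crop("scene","9",150,190,230,270,8,"pics/c13.png")
# scene 3-ring?
crop("scene","9",220,180,280,240,10,"pics/c14.png")
E
```

```text
[[ 0.5554  0.1017  0.016 ]
 [ 0.5428  0.029   0.016 ]
 [ 0.5311 -0.0446  0.016 ]] 0.07384238639821153 0.0744523287928601
y axis angle 80.5559064246073
case centre from rings [0.56295954 0.02528739] ring from case est
[[ 0.6415  0.13  ]
 [ 0.5166  0.1507]
 [ 0.4798 -0.0807]] 0.1266526026992397 0.23429539092857105 centre [0.56065687 0.02467616]
pen top [ 0.45454395 -0.30022311  0.16      ] pin [0.48257978 0.03775823 0.063     ] knob [0.47282558 0.0081837  0.078     ]
```

View pics/c13.png

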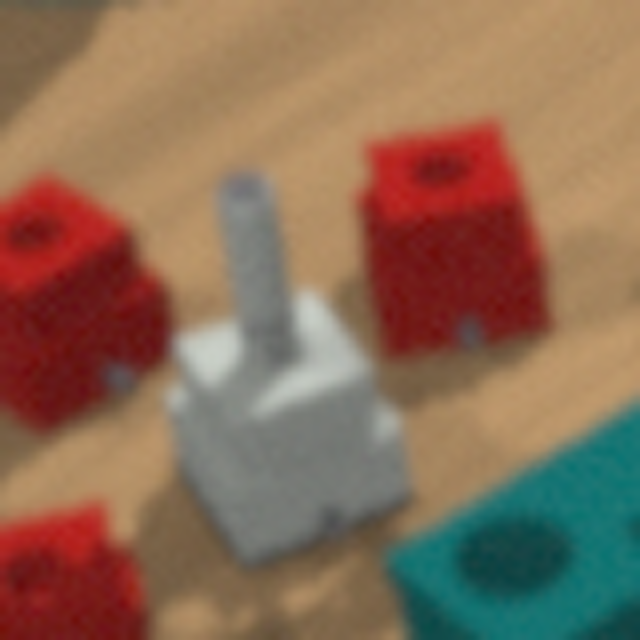

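```bash
python3 - <<'E'
from h import *
print(tri(("top",361,218.6),("scene",(243.5)/8-.5+150,(186.5)/8-.5+190)))
for z in (.24,.108):print(rel([.4542,-.3,z],[np.pi,0,-.166]))
E
```

```text
(array([ 0.45491554, -0.30064205,  0.15761252]), [np.float64(0.000339838487465988), np.float64(0.00033983848746601885)])
[ 0.0072  0.187   0.0307 -0.0002 -0.0007  0.0086]
[ 0.0071  0.187   0.1627 -0.0002 -0.0007  0.0086]
```

Request:
carry_out(
  series=[
    [0.0075, 0.06, 0.02, 0, 0, 0, 0],
    [0.0075, 0.12, 0.03, 0, 0, 0.008, 0],
    [0.0075, 0.187, 0.03, 0, 0, 0.008, 0],
    [0.0075, 0.187, 0.03, 0, 0, 0.008, 0],
    [0.0075, 0.187, 0.03, 0, 0, 0.008, 0],
    [0.0075, 0.187, 0.03, 0, 0, 0.008, 0],
  ],
)

```text
clock: 13.25
position: [0.4553, -0.2984, 0.2405]
tool_rot: [-3.141, -0.0, -0.162]
force: [-0.4, 0.1, 0.8]
grip_width: 0.0856
```

```bash
python3 - <<'E'
from h import *
grab("10"); crop("scene","10",120,110,240,270,4,"pics/c15.png")
print(telemetry.observe()["position"],telemetry.observe()["tool_rot"])
print(rel([.4547,-.3003,.108],[np.pi,0,-.166]))
E
```

```text
[ 0.4550623  -0.29879702  0.24066239] [-3.14138006e+00 -3.06816021e-04 -1.62609673e-01]
[-0.0002  0.0016  0.1327 -0.0002 -0.0003  0.0034]
```

View pics/c15.png

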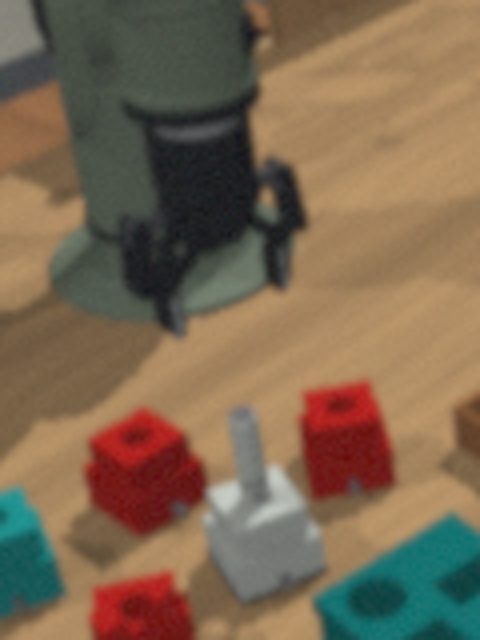

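The fingers straddle the pen axis. The pen's top is at about (243,412) in the crop, midway between the fingertips at (178,330) and (280,285). I'll descend and grip.

Request:
carry_out(
  series=[
    [0, 0.0015, 0.05, 0, 0, 0, 0],
    [0, 0.0015, 0.1, 0, 0, 0, 0],
    [0, 0.0015, 0.1325, 0, 0, 0, 0],
    [0, 0.0015, 0.1325, 0, 0, 0, 0],
    [0, 0.0015, 0.1325, 0, 0, 0, 150],
    [0, 0.0015, 0.1325, 0, 0, 0, 255],
    [0, 0.0015, 0.1325, 0, 0, 0, 255],
    [0, 0.0015, 0.1325, 0, 0, 0, 255],
    [0, 0.0015, 0.1325, 0, 0, 0, 255],
    [0, 0.0015, 0.1325, 0, 0, 0, 255],
  ],
  force=40,
)

```text
clock: 14.6
position: [0.4545, -0.3019, 0.1088]
tool_rot: [3.141, -0.001, -0.165]
force: [-0.8, -0.6, 8.9]
grip_width: 0.0228
```

```bash
python3 - <<'E'
from h import *
s=telemetry.observe();print(s)
E
```

```text
{'clock': 14.6, 'qpos': array([ 0.60251587,  0.56614078, -0.17068904,  1.90792485,  0.14612374,
        0.67803583, -1.39167516]), 'qd': array([-0.00049422,  0.00025422,  0.00015083, -0.00064474,  0.00107419,
       -0.00093147,  0.00174867]), 'joint_efforts': array([-3.86366257e-01, -8.27147627e+01, -1.06532112e+00, -2.52988744e+01,
       -9.51957051e-02, -2.47084675e-01, -1.76080744e-05]), 'position': array([ 0.454547  , -0.30193048,  0.10877929]), 'tool_rot': array([ 3.14099752e+00, -1.19894157e-03, -1.64934377e-01]), 'force': array([-0.84670514, -0.64471735,  8.85416663]), 'moment': array([-0.08839548,  0.18497856, -0.01839433]), 'grip_width': 0.022831807375372173}
```

Request:
carry_out(
  series=[
    [0, 0, -0.02, 0, 0, 0, 255],
    [0, 0, -0.05, 0, 0, 0, 255],
    [0, 0, -0.09, 0, 0, 0, 255],
    [0, 0, -0.13, 0, 0, 0, 255],
    [0, 0, -0.13, 0, 0, 0, 255],
    [0, 0, -0.13, 0, 0, 0, 255],
    [0, 0, -0.13, 0, 0, 0, 255],
  ],
  force=50,
)

```text
clock: 15.48
position: [0.4537, -0.3013, 0.237]
tool_rot: [-3.141, 0.002, -0.165]
force: [-0.4, -0.4, -0.7]
grip_width: 0.0231
```

```bash
python3 - <<'E'
from h import *
grab("11"); crop("scene","11",120,90,240,250,4,"pics/c16.png")
s=telemetry.observe();print(s["position"],s["tool_rot"],s["force"],s["grip_width"])
E
```

```text
[ 0.45385789 -0.30137083  0.23716802] [-3.14102423e+00  1.39551172e-03 -1.64627203e-01] [ 0.10153288 -0.03216723 -0.24816863] 0.02283069655812115
```

View pics/c16.png

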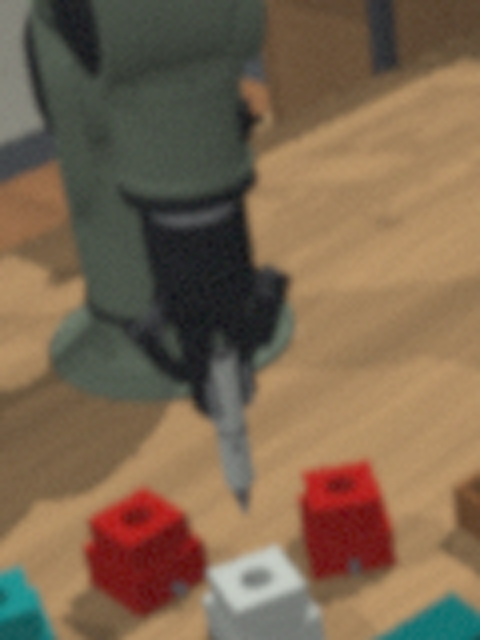

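```bash
python3 - <<'E'
from h import *
for z in (.138,.286,.22,.23): print(z,((proj("scene",[.4542,-.3004,z])-[120,90]+.5)*4-.5).round())
print(onz("scene",(244.5)/4-.5+120,(510.5)/4-.5+90,.138))
for z in (.237,): print(rel([.5554,.1017,z],[np.pi,0,-.166]))
E
```

```text
0.138 [244. 512.]
0.286 [217. 355.]
0.22 [229. 428.]
0.23 [228. 417.]
[ 0.45256853 -0.29854398  0.138     ]
[ 3.410e-02 -4.143e-01  4.000e-04 -6.000e-04  1.400e-03  1.400e-03]
```

Request:
carry_out(
  series=[
    [0.003, -0.04, 0, 0, 0, 0, 255],
    [0.008, -0.1, 0, 0, 0, 0, 255],
    [0.012, -0.155, 0, 0, 0, 0, 255],
    [0.017, -0.21, 0, 0, 0, 0, 255],
    [0.022, -0.265, 0, 0, 0, 0, 255],
    [0.026, -0.32, 0, 0, 0, 0, 255],
    [0.03, -0.37, 0, 0, 0, 0, 255],
    [0.0335, -0.413, 0, 0, 0, 0, 255],
    [0.0335, -0.413, 0, 0, 0, 0, 255],
    [0.0335, -0.413, 0, 0, 0, 0, 255],
  ],
)

```text
clock: 16.82
position: [0.5547, 0.0998, 0.2375]
tool_rot: [3.141, 0.001, -0.165]
force: [0.1, 0.2, -1.0]
grip_width: 0.0226
```

```bash
python3 - <<'E'
from h import *
grab("12"); crop("scene","12",190,70,320,230,4,"pics/c17.png"); crop("top","12",190,130,300,230,6,"pics/c18.png")
s=telemetry.observe();print(s["position"],s["tool_rot"],s["force"],s["grip_width"])
print(rel([.555,.1007,.1375],[np.pi,0,-.166]))
E
```

```text
[0.55481728 0.0991531  0.23780054] [ 3.14099061e+00  3.58845912e-04 -1.66187420e-01] [-0.56772192  0.55336156 -1.04014392] 0.02291325921903786
[-0.     -0.0016  0.1003  0.0006  0.0004 -0.0002]
```

View pics/c17.png

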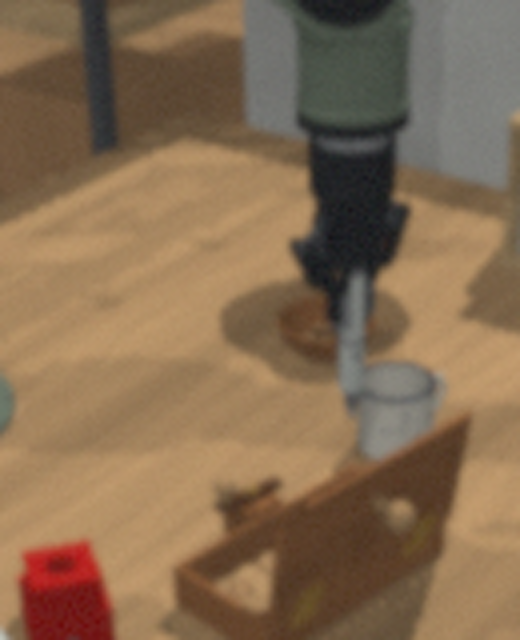

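View pics/c18.png

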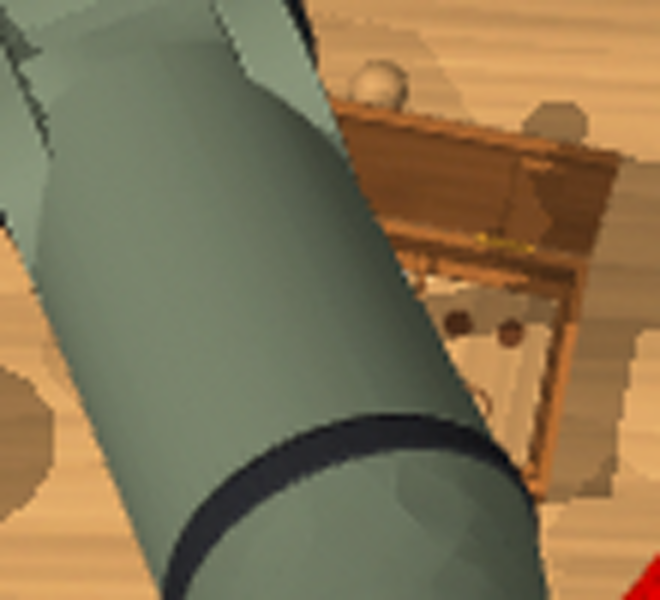

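```bash
python3 - <<'E'
from h import *
for z in (.139,.139+.03,.27): print(z,((proj("scene",[.555,.1005,z])-[190,70]+.5)*4-.5).round())
E
```

```text
0.139 [348. 416.]
0.169 [349. 388.]
0.27 [349. 290.]
```

Request:
carry_out(
  series=[
    [0, -0.001, 0.05, 0, 0, 0, 255],
    [0, -0.0015, 0.09, 0, 0, 0, 255],
    [0, -0.0015, 0.112, 0, 0, 0, 255],
    [0, -0.0015, 0.112, 0, 0, 0, 255],
    [0, -0.0015, 0.112, 0, 0, 0, 255],
  ],
)

```text
clock: 17.55
position: [0.5557, 0.1014, 0.1271]
tool_rot: [-3.141, -0.001, -0.166]
force: [-0.2, -0.4, -0.3]
grip_width: 0.0231
```

```bash
python3 - <<'E'
from h import *
for i in range(2):
    grab("13"); 
    s=telemetry.observe();print(s["position"],s["tool_rot"],s["force"],s["grip_width"])
    print(rel([.5547,.1005,.1108],[np.pi,0,-.166]))
crop("scene","13",190,70,320,230,4,"pics/c19.png")
E
```

```text
[0.55580967 0.10164092 0.12724417] [-3.14104440e+00 -1.69620330e-03 -1.65272199e-01] [-0.47104505 -0.21129837  0.36628265] 0.02294617517876302
[-0.0009  0.0013  0.0164 -0.0005 -0.0017  0.0007]
[0.55559879 0.10177167 0.12693486] [-3.14114331e+00 -1.29184275e-03 -1.64993504e-01] [-0.41992237  0.22358814 -0.63488072] 0.02304937526413808
[-0.0007  0.0014  0.0161 -0.0004 -0.0013  0.001 ]
```

View pics/c19.png

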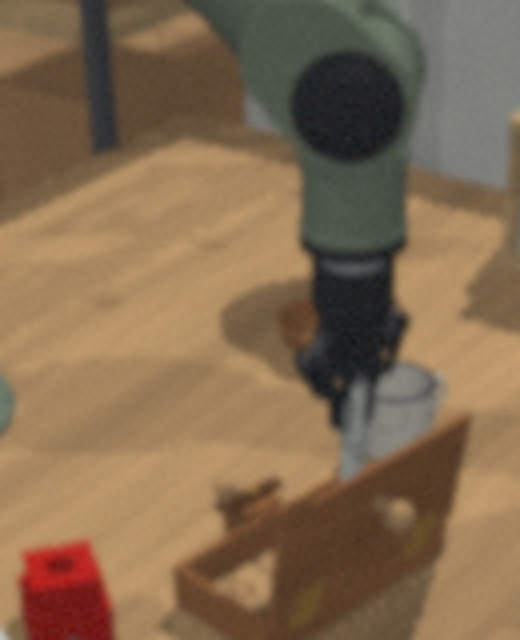

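Request:
carry_out(
  series=[
    [-0.0005, 0.001, 0.006, 0, 0, 0, 255],
    [-0.0005, 0.001, 0.01, 0, 0, 0, 255],
    [-0.0005, 0.001, 0.013, 0, 0, 0, 255],
    [-0.0005, 0.001, 0.0163, 0, 0, 0, 255],
    [-0.0005, 0.001, 0.0163, 0, 0, 0, 255],
    [-0.0005, 0.001, 0.0163, 0, 0, 0, 255],
  ],
)

```text
clock: 18.5
position: [0.5545, 0.1009, 0.1098]
tool_rot: [3.142, -0.0, -0.165]
force: [-0.2, -0.4, 0.5]
grip_width: 0.0232
```

```bash
python3 - <<'E'
from h import *
F=[];Z=[]
for i in range(6):
    imaging.grab_frame("top"); s=telemetry.observe();F.append(s["force"]);Z.append(s["position"])
print(np.mean(F,0),np.mean(Z,0),np.array(Z)[:,2],s["tool_rot"],s["grip_width"])
E
python3 lid.py 14
```

```text
[-0.3658742  -1.10462969  1.0781365 ] [0.55453948 0.10090117 0.10981234] [0.10980466 0.10983893 0.10981028 0.10982254 0.10980208 0.10979555] [-3.14153827e+00 -1.19858672e-04 -1.64728901e-01] 0.02267021487819225
[0.55453216 0.10091404 0.10973715] [-3.14157143e+00 -2.65136373e-05 -1.64730792e-01] [-1.42655412 -1.10964286  1.03560472] 0.022787965601506605
slope [0.13838184 0.06827118] theta~ 1.708304859768349
0.08 54 [0.078 0.079 0.081]
0.09 47 [0.078 0.081 0.082]
0.1 54 [0.081 0.083 0.084]
0.11 55 [0.082 0.084 0.085]
0.12 59 [0.083 0.085 0.087]
0.13 56 [0.085 0.087 0.088]
0.14 54 [0.086 0.088 0.089]
0.15 62 [0.088 0.09  0.091]
0.16 59 [0.089 0.091 0.093]
```

View pics/s14.png

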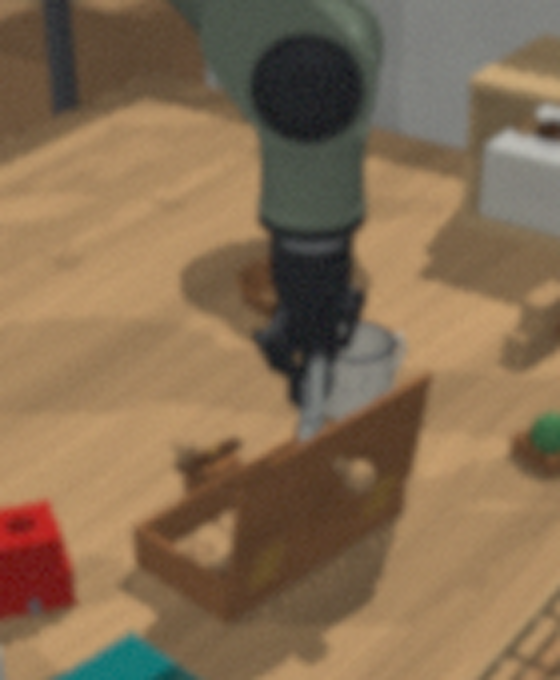

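View pics/top14.png

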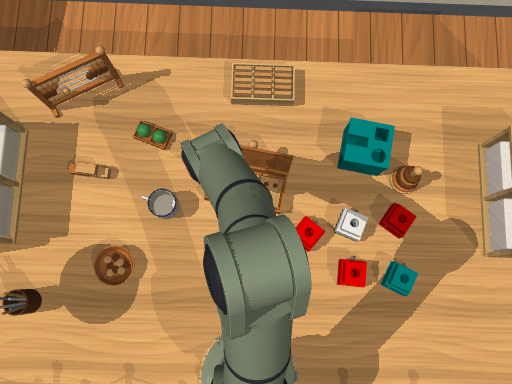

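```bash
python3 - <<'E'
from workcell import ticket
print(ticket.job_done())
E
```

```text
the job is handed in; nothing more can be done
None
```

The job is handed in, with the arm still holding the pen upright and pressed on the three-dot tile's ring. No verdict was reported, and I could not see the tip on the ring: the lid hid it from the scene camera and the arm hid it from the top camera. It took about 19 of the 70 s.

**What I did:**
- **Latch:** I swung the lever with its knob loosely between the fingers, then checked it in the pictures.
- **Lid:** I lifted it by its knob. The knob slipped out of the grip at about 1.3 rad, so I pushed the inside of the lid back with closed fingers instead.
- **Pen:** I drew it straight up out of the white dock and lowered it onto the ring of the three-dot tile, which is the leftmost.

**What the last checks showed:**

| Check | Measured | Required |
|---|---|---|
| Latch angle (top picture, just after opening the lid) | about 1.4 rad | over 1.2 rad |
| Lid angle (depth image) | about 1.71 rad | over 1.45 rad |
| Tip position against the ring's measured centre | about 1 to 2 mm off | within 8.5 mm |
| Tip pushed in, from the hand's height | about 5 mm | 1 to 7.5 mm |
| Tip pushed in, from the force | about 4 to 5 mm | 1 to 7.5 mm |
| Rise in wrist force on contact | about 1.6 to 1.8 N | 0.3 to 6 N on the tile |
| Tool tilt from vertical | under 0.002 rad | pen within 0.15 rad |

- **Bystanders:** they look unmoved in the last pictures.
- **Disagreements:** the two cameras differed by about 3 to 4 mm. Two ways of finding the ring with the top camera differed by about 2 mm, and I aimed between them. With the pen held above the case, the tip appeared about 2 to 3 pixels from where the scene camera should have shown it; I did not resolve that.

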